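Dose an evaporating dish from a locking pump dispenser

ROBOT

A 7-joint arm with a two-finger parallel gripper is mounted at the origin on a cart in front of the work surface, level with it; the furniture and walls round the work are solid. World frame = base frame: x ahead of the robot, y to its left, z up, the work surface at z = 0. Lengths are in m, angles in rad, forces in N, time in s.
With the tool pointing down it reaches from about 0.4 to 0.85 m from the base axis. Payload 4.4 kg.
Tool frame: the origin (TCP) lies on the centre line of the jaws, within the pads' length; the fingertips stand ctrl.nose_length ahead of it and the grasp point (between the pads) lies 8 mm behind it (ctrl.nose_length is the distance from the TCP to the fingertips, in m); z points along the fingers, y is the line along which they close (so a half turn about z gives the same grasp; the last joint's range is limited). The gripper opens to 94 mm and grips with 3 to 60 N. Pads are 16 mm wide; open, the fingers measure 119 mm over their backs; the gripper's body (75 mm by 177 mm) begins 78 mm behind the grasp point.
Start: joints at [1.071, 0.628, 0.038, 1.517, -0.027, 0.996, -0.02], TCP at [0.273, -0.59, 0.194] pointing down, gripper open.
Joint ranges: [-3.06, 3.06], [-0.37, 2.12], [-1.25, 1.32], [0.18, 2.47], [-1.1, 4.24], [0.23, 1.98], [-2.94, 2.94]. Speed limits (rad/s): [2.57, 2.57, 3.14, 3.14, 3.14, 3.14, 3.14].

INTERFACE

Orientations are given as a unit quaternion [w, x, y, z].
In Python, from rig import ctrl gives the robot as it stands. The module is installed in compiled form; this text tells all that it offers.
- The arm moves only by the shell command python3 -m pendant 'ROWS' [FORCE]. ROWS is JSON, a list of rows, each a list of 7 numbers: the shift along the world's x, y, z in mm, then the turn, a rotation vector about the world's x, y, z in degrees, then the opening in per cent of the stroke, from 0 (shut) to 100 (fully open). In form: [[dx, dy, dz, rx, ry, rz, claw], ...]. A call has 1 to 20 rows; each row is the pose to reach, as a shift and turn from the pose commanded when the call began; what a row does not reach only later rows make up. A row lasts 1/8 s, in which the tool goes at most 62.5 mm and 10.7 degrees, less where a joint would pass 70% of its speed; a pose out of reach is approached as far as the arm can. A call with a gripper value outside its range is refused whole. The fingers move at their own pace and stop on an object; FORCE is the grip in N (left out, the last holds). Time passes only in rows, so rows that repeat a pose let the fingers close. It gives the time, the measured TCP pose, the force, the opening and the grip force at its end, in the units of the state.
- ctrl.read_state(): the state, without advancing time (a new reading comes with each control period).
- ctrl.camera(name): name is "side" or "top"; returns a dict with "image" (400x640x3 uint8, red, green, blue), "K" (3x3 intrinsics, pixels), "R" (3x3) and "t" (3): a world point X has camera coordinates R X + t. Camera axes: x right, y down, z forward; pixel columns grow to the right and rows downward; lengths in m; the calibration is good to about 2 mm. A picture is of the moment at which its call begins. There is no depth.
- ctrl.finish_job(): hands the job in; it is judged then, once.
Trained networks look in the newest picture that a camera, given by its name, has taken for a name from the list of things; names that differ only in an ending like _2 or _b are one class to them, and where a whole thing is asked for, a point or a joint stands for the part that bears it (a point fixed in the world has none). Each returns a list of dicts, best first, with "p" (0 to 1); they miss things now and then, are a little off and sometimes report something else, mostly with a low value. They report only what shows in the picture. A call takes as long as a camera call.
- ctrl.silhouettes(camera, target): "region" (400x640 bool, what is visible of it) and "rect" ([left, top, width, height] in pixels, round what is visible of it).
The state is a dict: "time_s": time; "joint_pos": joint angles; "qvel": joint speeds; "effort": joint torques, N m; "eef_pos": TCP position; "eef_rot": TCP orientation; "contact_force": force on the tool from outside, world axes, zero at the start; "wrist_torque": the same for the moment, N m; "opening": finger opening in m; "grasp_force": force on a finger pad.
Only numpy, scipy, OpenCV 4.12 (cv2) and the standard library are available. Lean on these libraries where they do the work, as an engineer would, in place of code of your own. Each camera call takes 0.05 s, during which the arm holds its last target. There are 200 camera calls.

TASK

Dose the porcelain evaporating dish from the pump bottle: slide the dish along the bench, without tipping or lifting it, into the V-shaped rod of the bottle's stand, and only then swing the pump's spout round to its stop, over the dish, which unlocks it. Press the pump head gently all the way down, let it spring back up, and swing the spout back to its parked place so that the pump is locked again. Leave the dish standing in the V, never work the pump without the dish under the spout, and do not disturb the other vessels.

Things in the scene. Friction and masses are not known exactly. Their poses are not given: they have to be found in the camera images.
- dish: white porcelain evaporating dish, loose, about 0.1 kg, 87 x 94 mm over the rim and 48 mm high, with a flat foot 50 mm across and walls flaring outward to the rim, small pouring lip at its -y side. Origin: centre of its outline at the underside; z up.
- dish_mid (a point): centre of the dish's round bowl, at the level of its underside (3.5 mm from the dish's origin along the dish's +y); the rim's outer radius about this point is 43 mm (47 mm at the lip), the clear mouth's radius about 38 mm
- dispenser: fixed stand: grey plate 112 x 136 x 8 mm (ends 60 mm from the origin at +y, 76 mm at -y), opaque white bottle 72 mm in diameter clamped to a column at -y, black cap, white pump head. Origin: on the bottle's axis, at the worktop; z up; +y points from the bottle to the dish's place, -x along the parked spout. All pushes on stand, pump and dish must stay under 40 N, knocks included.
- dish_spot (a point): point on the worktop 100 mm from the bottle's axis along the stand's +y, vertically under the outlet of the fully unlocked spout: the dish's bowl centre comes to within a few mm of it when the dish rests against both arms of the V
- yoke_mid (a point): middle of the rod V that takes the dish: steel rod 8 mm thick at 42 mm height, on two legs; from its 40 mm wide cross-piece (this point is its middle, 54 mm from the bottle's axis) two arms spread at 45 degrees, opening along the stand's +y, and centre a dish slid in along -y
- pump_swivel (a joint): turn of pump head and spout about the bottle's axis, rad: 0 = parked, spout along the stand's -x; 1.57 = stop, unlocked, spout along the stand's +y (clockwise from above). Stays where left (friction 0.03 N m). Below 1.3 lugs under the head stand on a collar and it cannot be pressed (2 mm play); above, they pass into gaps. It cannot turn while down.
- pump_plunger (a joint): travel of the pump head, m: 0 = up, 0.016 = fully down. Sprung: about 2.5 N to start it, 5.5 N to hold it fully down, then a hard stop (press at 25 mm/s or slower and stop at 6 to 8 N); it rises by itself.
- pump_top (a point): centre of the pump head's flat round top, 45 mm in diameter, 212 mm above the worktop when up; moves with the head; its axes: -x along the spout
- spout_mid (a point): point on the axis of the spout's straight tube, 70 mm out from the bottle's axis, 202 mm above the worktop when the head is up. The tube is 11 mm thick and about level from 23 to 80 mm out; beyond that it bends down.
- spout_outlet (a point): mouth of the spout, 100 mm out from the bottle's axis, 162 mm above the worktop when up, facing down
- flask: bystander: glass conical flask, 74 mm wide, 111 mm high; origin at the centre of its underside
- amber_bottle: bystander: amber reagent bottle with black cap, 66 mm wide, 141 mm high; origin at the centre of its underside
- crucible: bystander: small white porcelain crucible, 40 mm wide, 36 mm high; origin at the centre of its underside
- small_beaker: bystander: small glass beaker, 52 mm wide, 70 mm high; origin at the centre of its underside

How it is judged:
By the outcome, as a careful person would: the job done as asked, in the order asked, and still so for the second after the job is handed in, with the robot touching nothing.
It also fails if it takes over 62 s, if anything falls off the work surface, if the arm or the gripper's body presses on something with over 40 N, if the wrist force passes 120 N, or if a joint passes its speed limit or range.

## Working session

There is one attempt and no reset: what is moved stays moved. The work goes in short steps, Python scripts to look and compute and a shell command to move; the robot and the scene stay as the last step left them, time stands still between calls to the robot, and variables do not carry over. Pictures are saved under pics/ and viewed, at most 10 in all, crops included, and the job is handed in when it is done.

```bash
mkdir -p pics; cat > h.py <<'E'
import numpy as np, cv2
from rig import ctrl
def ray(c,u,v):
    d=c["R"].T@np.linalg.inv(c["K"])@np.array([u,v,1.]); o=-c["R"].T@c["t"]; return o,d/np.linalg.norm(d)
def atz(c,u,v,z):
    o,d=ray(c,u,v); return o+d*(z-o[2])/d[2]
def proj(c,X):
    p=c["K"]@(c["R"]@np.array(X,float)+c["t"]); return p[:2]/p[2]
def cen(r):
    m=cv2.moments(r["region"].astype(np.uint8)); return m["m10"]/m["m00"],m["m01"]/m["m00"]
E
python3 - <<'E'
from h import *
print(ctrl.nose_length, ctrl.read_state())
C={}
for n in("top","side"):
    C[n]=c=ctrl.camera(n); cv2.imwrite(f"pics/{n}0.png",c["image"][:,:,::-1]); print(n,(-c["R"].T@c["t"]).round(3),c["R"][2].round(3))
for t,z in(("dish",.048),("dispenser",.0),("pump_top",.21),("flask",.05),("amber_bottle",.1),("crucible",.03),("small_beaker",.05)):
    for n in C:
        for r in ctrl.silhouettes(n,t)[:2]:
            print(t,n,round(r["p"],2),np.round(r["rect"]),np.round(cen(r)),atz(C[n],*cen(r),z).round(3))
E
```

```text
0.011 {'time_s': 0.0, 'joint_pos': array([ 1.07121308,  0.62933312,  0.03845478,  1.51834131, -0.02697764,
        0.99630645, -0.01997979]), 'qvel': array([-2.84032108e-04,  1.04768501e-03, -9.04508474e-05,  1.96842495e-04,
       -1.24442182e-03, -1.18031125e-03,  3.52433745e-04]), 'effort': array([ 3.12874072e-04, -5.49724603e+01,  1.14313491e+00, -1.86631429e+01,
       -5.24447614e-02,  2.37118470e-02,  1.77784818e-04]), 'eef_pos': array([ 0.2729256 , -0.58917478,  0.19337136]), 'eef_rot': array([-9.07367366e-04,  9.76568214e-01,  2.15206063e-01, -2.25436430e-04]), 'contact_force': array([-0.09109879, -0.71727322,  0.00684586]), 'wrist_torque': array([-0.07385912, -0.00150681,  0.00935551]), 'grasp_force': 0.0, 'opening': 0.09395540348730436}
top [ 0.517 -0.101  1.137] [ 0.095  0.027 -0.995]
side [0.167 0.944 0.658] [ 0.345 -0.84  -0.419]
dish top 0.88 [235. 212.  31.  29.] [250. 226.] [0.538 0.144 0.048]
dish side 0.56 [274. 258.  37.  36.] [292. 274.] [0.533 0.163 0.048]
dispenser top 0.8 [334. 188.  54.  61.] [363. 212.] [ 0.573 -0.191  0.   ]
dispenser side 0.66 [297. 154.  
[... 244 characters left out ...]
97.] [0.482 0.066 0.21 ]
flask top 0.6 [422. 170.  30.  22.] [438. 181.] [ 0.656 -0.408  0.05 ]
amber_bottle top 0.97 [192. 137.  34.  25.] [208. 149.] [0.76 0.25 0.1 ]
amber_bottle side 0.22 [375. 175.  14.  24.] [384. 187.] [ 0.421 -0.274  0.1  ]
crucible top 0.65 [234. 210.  30.  30.] [250. 226.] [0.539 0.148 0.03 ]
crucible top 0.56 [242. 171.  16.  15.] [248. 180.] [0.678 0.153 0.03 ]
crucible side 0.67 [232. 261.  18.  19.] [240. 269.] [0.673 0.161 0.03 ]
crucible side 0.54 [318. 154.  38.  23.] [334. 163.] [ 0.681 -0.58   0.03 ]
small_beaker top 0.92 [434. 243.  21.  20.] [445. 252.] [ 0.45  -0.417  0.05 ]
small_beaker side 0.69 [374. 173.  16.  27.] [384. 186.] [ 0.444 -0.385  0.05 ]
```

View pics/top0.png

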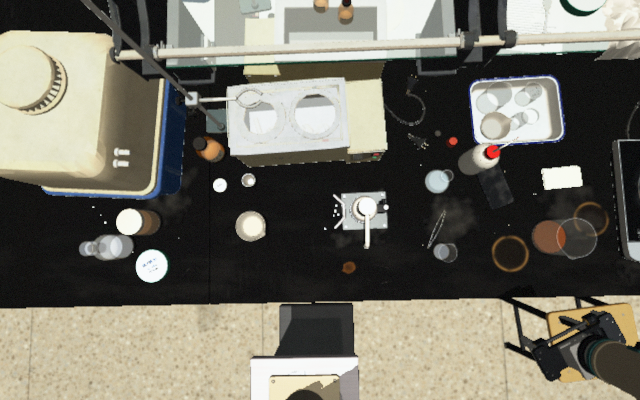

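View pics/side0.png

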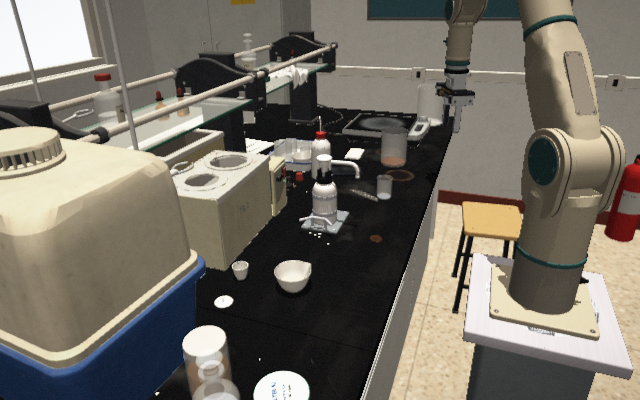

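The top view shows the dish at (250,226), the bottle with its parked spout from (366,207) to (367,245), pointing at the robot, and the V at (338,212) opening left (+y). The crucible sits at (248,180). The other white disc at (220,185) is part of the background.

```bash
python3 - <<'E'
from h import *
c=ctrl.camera("top"); im=c["image"][:,:,::-1]
a=cv2.resize(im[165:265,230:400],None,fx=4.6,fy=4.6,interpolation=cv2.INTER_CUBIC)
cv2.imwrite("pics/crop1.png",a)
m=[r for r in ctrl.silhouettes("top","pump_top")][0]["region"].astype(np.uint8)
ys,xs=np.where(m>0)
for y in range(ys.min(),ys.max()+1,3): print(y,xs[ys==y].min(),xs[ys==y].max())
for r in ctrl.silhouettes("top","dispenser")[:2]:
    print(r["p"],r["rect"],cv2.minAreaRect(np.argwhere(r["region"])[:,::-1].astype(np.float32)))
r=ctrl.silhouettes("top","dish")[0]; print(r["rect"], [atz(c,*p,.045).round(3) for p in [cen(r)]])
ct,_=cv2.findContours(r["region"].astype(np.uint8),0,1); print(cv2.fitEllipse(max(ct,key=len)))
s=ctrl.camera("side")
cv2.imwrite("pics/crop2.png",cv2.resize(s["image"][140:300,220:400,::-1],None,fx=3.7,fy=3.7,interpolation=cv2.INTER_CUBIC))
E
```

```text
198 363 370
201 360 374
204 358 375
207 358 375
210 359 375
213 361 372
216 365 369
219 365 368
222 365 368
225 365 368
228 365 368
231 365 368
234 365 368
237 365 369
240 366 368
243 366 367
246 365 366
0.81 [331.6, 191.5, 55.7, 57.9] ((360.6253967285156, 220.26251220703125), (55.86897659301758, 53.670196533203125), 88.09085083007812)
0.56 [357.7, 198.1, 16.6, 51.1] ((366.0, 222.5), (51.0, 16.0), 90.0)
[235.7, 210.8, 27.3, 31.1] [array([0.538, 0.144, 0.045])]
((250.18128967285156, 226.22726440429688), (28.09488868713379, 29.45893096923828), 120.81208038330078)
```

View pics/crop1.png

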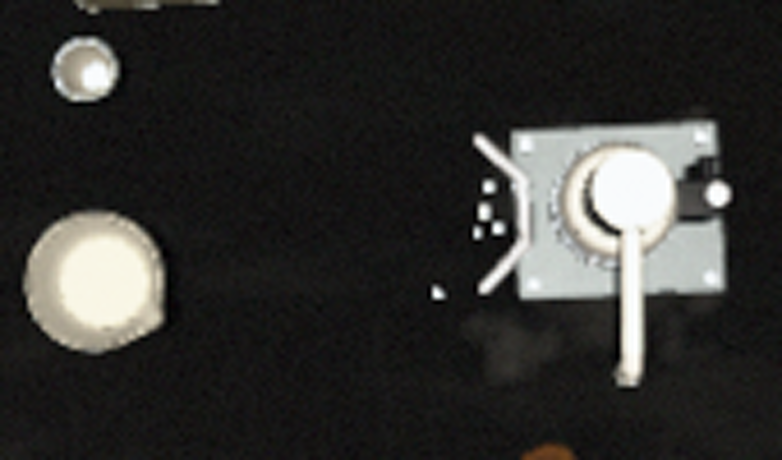

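View pics/crop2.png

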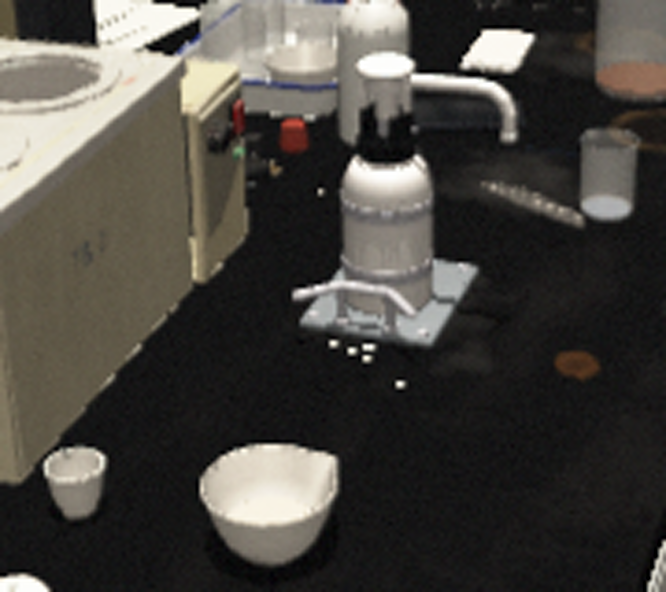

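The crops show the V with its cross-piece at x=524, opening left, the pump top at (635,190) with the spout pointing down the image, and the dish centred at (93,281) with its lip at lower right. I'll drag the dish from inside the bowl by its front wall, which is low and stable.

```bash
python3 - <<'E'
from h import *
c=ctrl.camera("top")
P=lambda u,v,z: atz(c,230+u/4.6-.5+.11,165+v/4.6-.5+.11,z)
pl=np.array([P(u,v,.008) for u,v in((513,130),(717,121),(724,291),(519,299))])
print("plate",pl.round(4)); 
for e in(pl[0]-pl[1],pl[3]-pl[2],pl[0]-pl[3],pl[1]-pl[2]): print(np.degrees(np.arctan2(e[1],e[0])).round(1),np.linalg.norm(e).round(3))
yd=(pl[0]-pl[1])+(pl[3]-pl[2]); yd/=np.linalg.norm(yd)
o=pl.mean(0)+yd*.008; print("origin from plate",o)
print("pump_top",P(635,190,.212)," V ends",P(524,182,.046),P(524,240,.046),P(477,138,.046),P(484,291,.046))
print("outlet bend",P(629,375,.19))
print("dish mid",P(93,281,.048),"lip",P(160,318,.048),"foot?")
print("ydir",yd,"spot",o+.1*yd,"yoke",o+.054*yd)
E
```

```text
plate [[ 0.6326 -0.1265  0.008 ]
 [ 0.6346 -0.2607  0.008 ]
 [ 0.5231 -0.2605  0.008 ]
 [ 0.5215 -0.1269  0.008 ]]
90.8 0.134
90.7 0.134
0.2 0.111
-0.1 0.112
origin from plate [ 0.57784209 -0.1856646   0.008     ]
pump_top [ 0.577285   -0.18646811  0.212     ]  V ends [ 0.59530165 -0.13158649  0.046     ] [ 0.55846488 -0.13040681  0.046     ] [ 0.62429416 -0.10255091  0.046     ] [ 0.52695077 -0.10411231  0.046     ]
outlet bend [ 0.47782378 -0.18138407  0.19      ]
dish mid [0.53999767 0.14418845 0.048     ] lip [0.51544028 0.10164964 0.048     ] foot?
ydir [-0.01321546  0.99991267  0.        ] spot [ 0.57652054 -0.08567333  0.008     ] yoke [ 0.57712845 -0.13166931  0.008     ]
```

```bash
python3 -m pendant '[[0,0,60,0,0,0,50],[15,20,120,0,0,8,12],[45,70,140,0,0,17,12],[75,130,140,0,0,26,12],[100,190,140,0,0,35,12],[115,250,140,0,0,44,12],[130,310,140,0,0,53,12],[140,370,140,0,0,60,12],[155,430,140,0,0,65,12],[170,490,140,0,0,65,12],[190,550,130,0,0,65,12],[220,600,120,0,0,65,12],[245,655,100,0,0,65,12],[260,710,80,0,0,65,12],[267,738,50,0,0,65,12],[267,738,6,0,0,65,12],[267,738,6,0,0,65,12],[267,738,6,0,0,65,12]]' 5; python3 - <<'E'
from h import *
s=ctrl.read_state(); print(s["joint_pos"].round(2),s["eef_rot"])
E
```

```text
time_s: 3.35
eef_pos: [0.5411, 0.1481, 0.2016]
eef_rot: [0.0, 0.708, 0.706, 0.001]
contact_force: [0.0, 0.6, 0.9]
opening: 0.0112
grasp_force: 0.0
[-0.02  0.52 -0.45  1.75  0.28  0.93 -0.59] [4.60929091e-04 7.08329002e-01 7.05881852e-01 7.89912462e-04]
```

```bash
python3 -m pendant '[[0,0,-20,-10,0,0,12],[0,0,-50,-20,0,0,12],[0,0,-90,-20,0,0,12],[0,0,-120,-20,0,0,12],[0,0,-140,-20,0,0,12],[0,0,-150,-20,0,0,12],[0,0,-150,-20,0,0,12]]'; python3 - <<'E'
from h import *
for n,b in(("top",(165,265,210,380)),("side",(190,330,220,380))):
    c=ctrl.camera(n); cv2.imwrite(f"pics/{n}1.png",cv2.resize(c["image"][b[0]:b[1],b[2]:b[3],::-1],(680,400 if n=="top" else 595),interpolation=cv2.INTER_CUBIC))
a,b=cv2.imread("pics/top1.png"),cv2.imread("pics/side1.png"); 
cv2.imwrite("pics/both1.png",np.hstack([cv2.resize(a,(400,235)),np.zeros((235,0,3),np.uint8)]) if 0 else cv2.resize(b,(680,595)))
E
```

```text
time_s: 4.22
eef_pos: [0.5408, 0.148, 0.0508]
eef_rot: [0.123, 0.698, 0.695, -0.122]
contact_force: [0.1, -0.0, -0.3]
opening: 0.0112
grasp_force: 0.0
```

View pics/side1.png

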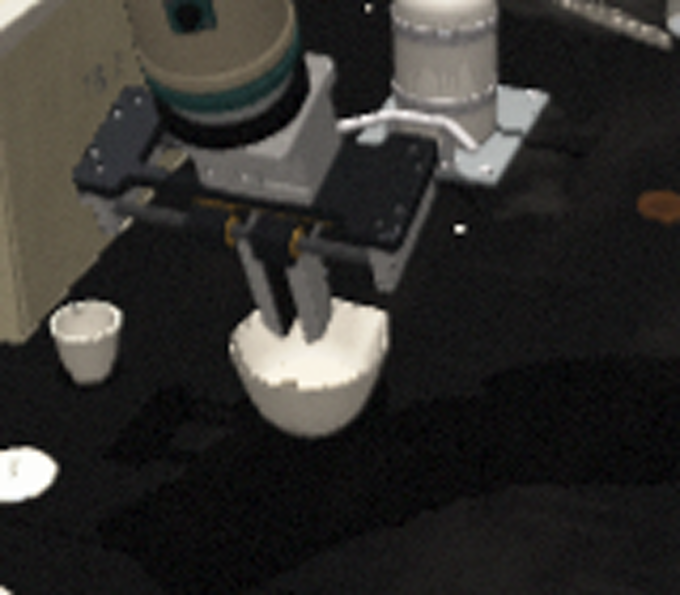

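The side view shows both fingers inside the bowl at (270–310, 320), clear of the crucible at (85,340). I'll lower a little and start dragging.

```bash
python3 -m pendant '[[0,0,-8,0,0,0,12],[0,0,-15,0,0,0,12],[0,0,-15,0,0,0,12]]'; python3 -m pendant '[[1,-4,0,0,0,0,12],[2,-8,0,0,0,0,12],[3,-12,0,0,0,0,12],[4,-16,0,0,0,0,12],[5,-20,0,0,0,0,12],[6,-25,0,0,0,0,12],[7,-30,0,0,0,0,12],[7,-30,0,0,0,0,12]]'; python3 - <<'E'
from h import *
c=ctrl.camera("top")
r=ctrl.silhouettes("top","dish")[0]; print(r["p"],r["rect"],atz(c,*cen(r),.048))
E
```

```text
time_s: 4.7
eef_pos: [0.5398, 0.148, 0.0347]
eef_rot: [0.123, 0.697, 0.696, -0.123]
contact_force: [0.7, 0.2, -0.2]
opening: 0.0112
grasp_force: 0.0
time_s: 5.7
eef_pos: [0.5473, 0.1175, 0.0353]
eef_rot: [0.123, 0.698, 0.695, -0.123]
contact_force: [0.2, -0.8, 0.3]
opening: 0.0109
grasp_force: 0.0
0.55 [358.0, 195.7, 19.8, 55.5] [ 0.56223076 -0.19701117  0.048     ]
```

```bash
python3 -m pendant '[[2,-7,0,0,0,0,12],[5,-16,0,0,0,0,12],[8,-26,0,0,0,0,12],[11,-36,0,0,0,0,12],[14,-46,0,0,0,0,12],[17,-56,0,0,0,0,12],[20,-66,0,0,0,0,12],[23,-76,0,0,0,0,12],[26,-86,0,0,0,0,12],[29,-96,0,0,0,0,12],[30,-106,0,0,0,0,12],[30,-116,0,0,0,0,12],[30,-126,0,0,0,0,12],[30,-136,0,0,0,0,12],[30,-146,0,0,0,0,12],[30,-155,0,0,0,0,12],[30,-163,0,0,0,0,12],[30,-170,0,0,0,0,12],[30,-170,0,0,0,0,12]]'; python3 - <<'E'
from h import *
c=ctrl.camera("side")
r=ctrl.silhouettes("side","dish")[0]; print(r["p"],r["rect"],atz(c,*cen(r),.03))
cv2.imwrite("pics/side2.png",cv2.resize(c["image"][150:290,240:400,::-1],(680,595),interpolation=cv2.INTER_CUBIC))
E
```

```text
time_s: 8.18
eef_pos: [0.5771, -0.0526, 0.0353]
eef_rot: [0.123, 0.698, 0.695, -0.123]
contact_force: [-0.7, -0.6, 0.3]
opening: 0.0113
grasp_force: 0.0
0.92 [273.8, 260.2, 38.2, 34.6] [0.54280681 0.13980114 0.03      ]
```

View pics/side2.png

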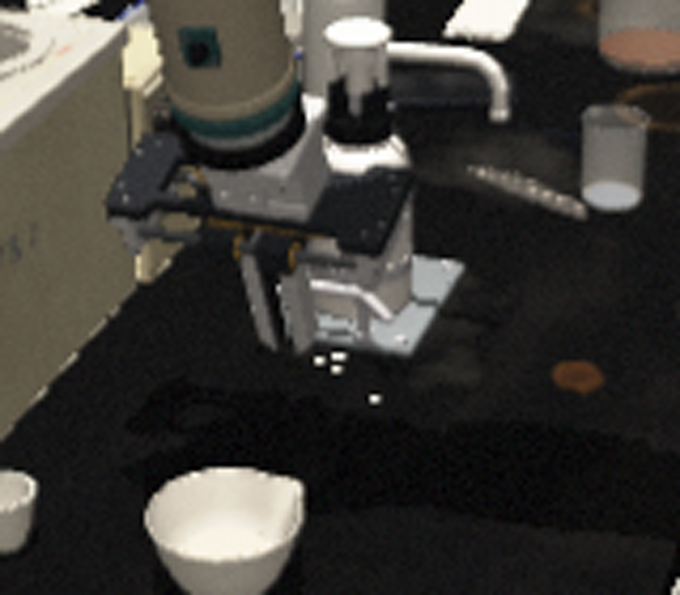

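```bash
python3 - <<'E'
from h import *
c=ctrl.camera("side"); t=ctrl.camera("top")
for X in((.54,.144,0),(.54,.144,.048),(.577,-.0564,.025),(.577,-.0526,.0353),(.5408,.148-.0038,.0405)): print(X,proj(c,X).round(1),proj(t,X).round(1))
r=ctrl.silhouettes("top","dish"); 
for q in r[:2]: print(q["p"],q["rect"],atz(t,*cen(q),.045))
E
```

```text
(0.54, 0.144, 0) [293.4 286. ] [253.4 225.9]
(0.54, 0.144, 0.048) [292.6 269.4] [249.9 225.7]
(0.577, -0.0564, 0.025) [309.4 234.4] [318.3 211.5]
(0.577, -0.0526, 0.0353) [308.8 231.8] [316.9 211.4]
(0.5408, 0.1442, 0.0405) [292.4 272. ] [250.4 225.5]
```

The fingers are at the predicted pixel (about (295,350)), but the dish stayed near (225,530), so they slipped out over it. I'll retreat and re-measure. This time I'll pinch the +y wall with the pads tilted to match its flare, so the dish can't tip.

```bash
python3 -m pendant '[[0,20,30,0,0,0,12],[0,60,80,10,0,0,12],[-10,110,130,20,0,0,12],[-40,120,150,20,0,0,40],[-90,100,170,20,0,0,40],[-140,70,190,20,0,0,40],[-140,60,190,20,0,0,40]]'; python3 - <<'E'
from h import *
t=ctrl.camera("top"); s=ctrl.camera("side")
q=ctrl.silhouettes("top","dish")[0]; print(q["p"],q["rect"],atz(t,*cen(q),.045))
q=ctrl.silhouettes("side","dish")[0]; print(q["p"],q["rect"])
l,tp,w,h=map(int,q["rect"])
a=cv2.resize(t["image"][190:260,210:300,::-1],(450,350),interpolation=cv2.INTER_CUBIC)
b=cv2.resize(s["image"][tp-15:tp+55,l-10:l+60,::-1],(350,350),interpolation=cv2.INTER_CUBIC)
cv2.imwrite("pics/d3.png",np.hstack([a,b])); print(l-10,tp-15)
E
```

```text
time_s: 9.3
eef_pos: [0.4345, 0.0065, 0.2265]
eef_rot: [0.001, 0.708, 0.706, -0.001]
contact_force: [1.1, 0.5, -0.4]
opening: 0.0375
grasp_force: 0.0
0.81 [235.1, 211.6, 29.6, 29.4] [0.5374602  0.14380432 0.045     ]
0.82 [274.2, 258.5, 36.3, 34.5]
264 243
```

View pics/d3.png

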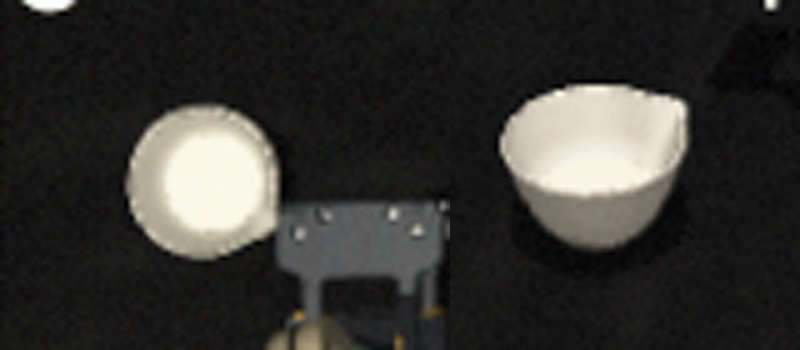

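The dish is upright and still at its old place, circle centre (205,180) in the crop. It probably rocked and fell back, which points to high friction. Next I'll pinch the +y wall.

```bash
python3 -m pendant '[[0,10,20,0,0,10,40],[10,50,10,0,0,20,40],[20,90,0,0,0,30,40],[50,130,0,0,0,40,40],[80,160,0,0,0,50,40],[105,179,-20,0,0,60,40],[105,179,-40,0,0,70,40],[105,179,-60,0,0,80,40],[105,179,-80,0,0,90,40],[105,179,-100,0,0,90,40],[105,179,-100,0,0,90,40]]' 5;  python3 -m pendant '[[0,0,0,-8,0,0,40],[0,0,-10,-15,0,0,40],[0,0,-10,-15,0,0,40]]'; python3 - <<'E'
from h import *
s=ctrl.read_state(); print(s["joint_pos"].round(2),s["eef_pos"].round(4),s["contact_force"])
E
```

```text
time_s: 10.88
eef_pos: [0.5413, 0.1874, 0.1232]
eef_rot: [-0.002, 0.002, 1.0, -0.0]
contact_force: [0.0, -0.1, -0.3]
opening: 0.0378
grasp_force: 0.0
time_s: 11.25
eef_pos: [0.5412, 0.1919, 0.1152]
eef_rot: [0.0, -0.001, 0.992, -0.129]
contact_force: [0.5, -0.3, -0.8]
opening: 0.0377
grasp_force: 0.0
[-0.12  0.78 -0.71  1.7   0.76  1.14  0.41] [0.5412 0.1919 0.1152] [ 0.51458119 -0.25919638 -0.75616284]
```

```bash
python3 -m pendant '[[-1,-9,-20,0,0,0,40],[-1,-9,-45,0,0,0,40],[-1,-9,-65,0,0,0,40],[-1,-9,-76,0,0,0,40],[-1,-9,-76,0,0,0,40],[-1,-9,-76,0,0,0,25],[-1,-9,-76,0,0,0,14],[-1,-9,-76,0,0,0,14]]' 5; python3 - <<'E'
from h import *
c=ctrl.camera("side"); 
a=cv2.resize(c["image"][225:305,250:340,::-1],(675,600),interpolation=cv2.INTER_CUBIC)
cv2.imwrite("pics/d4.png",a)
E
```

```text
time_s: 12.25
eef_pos: [0.5415, 0.1785, 0.0398]
eef_rot: [0.001, 0.001, 0.991, -0.13]
contact_force: [-0.4, 0.1, 0.4]
opening: 0.0138
grasp_force: 0.0
```

View pics/d4.png

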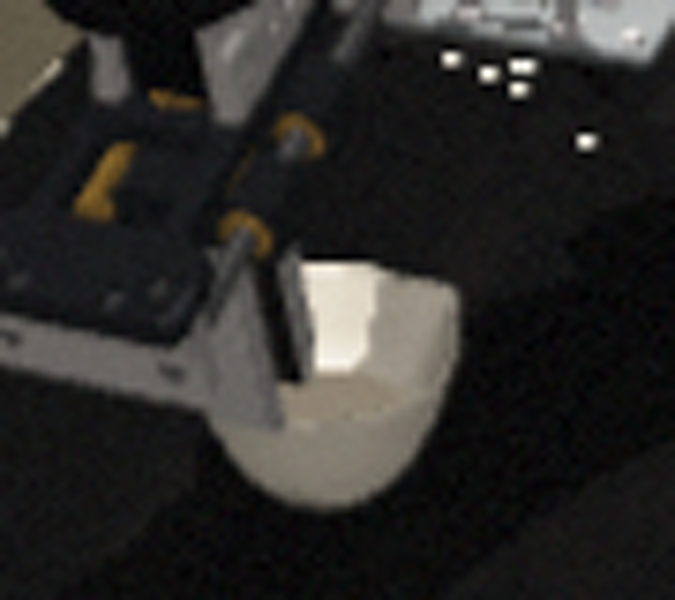

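The picture straddles the wall correctly: inner finger at (305,320) inside the bowl, outer finger at (245,370) outside. I'll shift 4 mm outward to centre on the wall, then close.

```bash
python3 -m pendant '[[-1,2,0,0,0,0,14],[-1,4,0,0,0,0,14],[-1,4,0,0,0,0,12],[-1,4,0,0,0,0,10],[-1,4,0,0,0,0,8]]' 8;python3 -m pendant '[[0,0,0,0,0,0,6],[0,0,0,0,0,0,4],[0,0,0,0,0,0,2],[0,0,0,0,0,0,0],[0,0,0,0,0,0,0]]' 10
```

```text
time_s: 12.92
eef_pos: [0.5403, 0.1821, 0.0392]
eef_rot: [0.0, 0.001, 0.991, -0.131]
contact_force: [1.0, -0.2, 0.3]
opening: 0.0076
grasp_force: 0.0
time_s: 13.55
eef_pos: [0.5402, 0.1822, 0.0393]
eef_rot: [0.0, 0.001, 0.991, -0.131]
contact_force: [0.5, 0.5, -0.1]
opening: 0.0005
grasp_force: 0.0
```

```bash
python3 - <<'E'
from h import *
c=ctrl.camera("side"); t=ctrl.camera("top"); s=ctrl.read_state()
from scipy.spatial.transform import Rotation as R
q=s["eef_rot"]; M=R.from_quat([q[1],q[2],q[3],q[0]]).as_matrix(); p=s["eef_pos"]
a=c["image"][225:305,250:340,::-1]; a=cv2.resize(a,(450,400),interpolation=cv2.INTER_CUBIC)
b=cv2.resize(t["image"][190:260,210:280,::-1],(350,350),interpolation=cv2.INTER_CUBIC)
for d in(0,.011):
    for dy in(-.0125,0,.0125):
        X=p+M[:,2]*d+M[:,1]*dy; u=(proj(c,X)-[250,225])*5; v=(proj(t,X)-[210,190])*5
        cv2.circle(a,tuple(u.astype(int)),3,(0,0,255),-1); cv2.circle(b,tuple(v.astype(int)),3,(0,0,255),-1)
print(M.round(2))
for k in range(40):
    g=k/40*2*np.pi
    for r,z in((.043,.048),(.025,0)):
        X=np.array([.54+r*np.cos(g),.144+r*np.sin(g),z]);u=(proj(c,X)-[250,225])*5; cv2.circle(a,tuple(u.astype(int)),1,(0,255,0),-1)
cv2.imwrite("pics/d5.png",np.hstack([a,np.vstack([b,np.zeros((50,350,3),np.uint8)])]))
E
```

```text
[[-1.    0.    0.  ]
 [ 0.    0.97 -0.26]
 [-0.   -0.26 -0.97]]
```

View pics/d5.png

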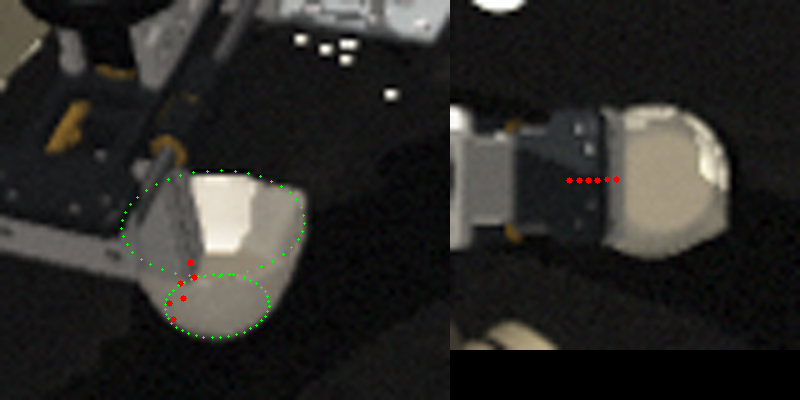

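```bash
python3 - <<'E'
from h import *
import math
c=ctrl.camera("side")
z=np.array([0,-.259,-.966]);y=np.array([0,.966,-.259]);x=np.array([1,0,0])
p=np.array([.5415,.1785,.0398])
for n in(.011,0,-.01,-.02):
  print(n,[((proj(c,p+z*n+y*yy+x*xx)-[250,225])*7.5).round() for yy in(.007,.0194) for xx in(-.008,.008)], (p+z*n)[2].round(3))
print("rim near", [((proj(c,[.54+.043*math.cos(g),.144+.043*math.sin(g),.048])-[250,225])*7.5).round() for g in(math.pi/2,2.2,2.6)])
s=ctrl.read_state(); print(s["eef_pos"],s["contact_force"],s["opening"])
E
```

```text
0.011 [array([292., 461.]), array([244., 451.]), array([276., 493.]), array([229., 482.])] 0.029
0 [array([287., 438.]), array([239., 428.]), array([271., 470.]), array([223., 459.])] 0.04
-0.01 [array([282., 417.]), array([234., 406.]), array([266., 448.]), array([218., 437.])] 0.049
-0.02 [array([277., 395.]), array([229., 385.]), array([261., 427.]), array([212., 416.])] 0.059
rim near [array([263., 410.]), array([351., 412.]), array([402., 396.])]
[0.54024855 0.18222276 0.03927073] [-0.59704743 -0.58306877  0.34310181] 0.00032344339872956523
```

The visible fingertip at (278,425) sits about 20–25 mm higher than the reported TCP implies, so I suspect the tips passed above the rim. I'll check by touching the bench gently beside the dish.

```bash
python3 -m pendant '[[0,10,30,0,0,0,0],[0,50,40,8,0,0,0],[0,80,20,15,0,0,0],[0,80,0,15,0,0,0],[0,80,-12,15,0,0,0],[0,80,-20,15,0,0,0],[0,80,-24,15,0,0,0],[0,80,-26,15,0,0,0],[0,80,-26,15,0,0,0]]'; python3 -m pendant '[[0,0,-1,0,0,0,0],[0,0,-2,0,0,0,0],[0,0,-3,0,0,0,0],[0,0,-3,0,0,0,0]]'
```

```text
time_s: 14.82
eef_pos: [0.5403, 0.2624, 0.0135]
eef_rot: [0.0, 0.001, 1.0, 0.0]
contact_force: [-0.9, -0.5, -0.2]
opening: 0.0004
grasp_force: 0.0
time_s: 15.32
eef_pos: [0.5402, 0.2621, 0.0102]
eef_rot: [-0.0, 0.001, 1.0, -0.0]
contact_force: [-0.6, -0.6, 0.5]
opening: 0.001
grasp_force: 0.0
```

```bash
for i in 1; do python3 -m pendant '[[0,0,-2,0,0,0,0],[0,0,-4,0,0,0,0],[0,0,-5,0,0,0,0],[0,0,-5,0,0,0,0]]' | grep -E "pos|contact"; done
```

```text
eef_pos: [0.5401, 0.2622, 0.0051]
contact_force: [-0.1, 0.0, 0.8]
```

```bash
python3 -m pendant '[[0,0,-2,0,0,0,0],[0,0,-4,0,0,0,0],[0,0,-5,0,0,0,0],[0,0,-5,0,0,0,0]]' | grep -E "pos|contact"
```

```text
eef_pos: [0.5402, 0.2622, 0.0002]
contact_force: [-0.3, 0.3, -0.0]
```

```bash
python3 -m pendant '[[0,0,-2,0,0,0,0],[0,0,-4,0,0,0,0],[0,0,-6,0,0,0,0],[0,0,-6,0,0,0,0]]' | grep -E "pos|contact"
```

```text
eef_pos: [0.5401, 0.2621, -0.0059]
contact_force: [0.8, 0.1, 0.6]
```

```bash
python3 -m pendant '[[0,0,-1,0,0,0,0],[0,0,-2,0,0,0,0],[0,0,-3,0,0,0,0],[0,0,-3,0,0,0,0]]' | grep -E "pos|contact"
```

```text
eef_pos: [0.5402, 0.2622, -0.0088]
contact_force: [-0.9, 0.0, -0.2]
```

```bash
python3 -m pendant '[[0,0,-1,0,0,0,0],[0,0,-2,0,0,0,0],[0,0,-3,0,0,0,0],[0,0,-3,0,0,0,0]]' | grep -E "pos|contact"
```

```text
eef_pos: [0.5403, 0.2622, -0.0109]
contact_force: [-1.2, -1.9, 7.1]
```

Contact came at TCP z ≈ −0.0105, so the real tips are about 21 mm higher than the nominal figures say. The fingers always passed above the dish, and it was never touched. I'll redo the inside drag, low in the bowl, with this correction.

```bash
python3 -m pendant '[[0,0,40,0,0,0,0],[0,-10,91,0,0,-10,12],[0,-40,100,0,0,-20,12],[0,-70,100,0,0,-30,12],[0,-100,100,0,0,-40,12],[0,-118,100,0,0,-50,12],[0,-118,100,0,0,-60,12],[0,-118,95,0,0,-70,12],[0,-118,91,0,0,-80,12],[0,-118,91,0,0,-90,12],[0,-118,91,0,0,-90,12]]' 5;  python3 -m pendant '[[0,0,0,-8,0,0,12],[0,0,-20,-15,0,0,12],[0,0,-45,-15,0,0,12],[0,0,-55,-15,0,0,12],[0,0,-60,-15,0,0,12],[0,0,-60,-15,0,0,12]]'
```

```text
time_s: 19.2
eef_pos: [0.5402, 0.1444, 0.0793]
eef_rot: [0.0, 0.707, 0.707, -0.0]
contact_force: [-0.2, -0.4, -0.9]
opening: 0.0112
grasp_force: 0.0
time_s: 19.95
eef_pos: [0.5406, 0.1434, 0.0196]
eef_rot: [0.092, 0.702, 0.7, -0.092]
contact_force: [0.6, 0.6, -0.7]
opening: 0.0111
grasp_force: 0.0
```

```bash
python3 -m pendant '[[0,0,-3,0,0,0,12],[0,0,-6,0,0,0,12],[0,0,-9,0,0,0,12],[0,0,-12,0,0,0,12],[0,0,-14,0,0,0,12],[0,0,-14,0,0,0,12]]'; python3 -m pendant '[[0,-4,0,0,0,0,12],[0,-8,0,0,0,0,12],[1,-11,0,0,0,0,12],[2,-15,0,0,0,0,12],[3,-20,0,0,0,0,12],[4,-25,0,0,0,0,12],[6,-32,0,0,0,0,12],[7,-39,0,0,0,0,12],[7,-39,0,0,0,0,12]]';  python3 - <<'E'
from h import *
c=ctrl.camera("side")
r=ctrl.silhouettes("side","dish")[0]; print(r["p"],r["rect"])
for y in(.144,.13,.12,.11): print(y,[(proj(c,[.545+a,y+b,.048])).round(1) for a,b in((-.04,-.0),(.04,0))],proj(c,[.545,y+.02,0]).round(1))
E
```

```text
time_s: 20.7
eef_pos: [0.5401, 0.1442, 0.0051]
eef_rot: [0.092, 0.702, 0.7, -0.092]
contact_force: [0.2, 0.1, 0.7]
opening: 0.0113
grasp_force: 0.0
time_s: 21.82
eef_pos: [0.5473, 0.1039, 0.0053]
eef_rot: [0.093, 0.702, 0.7, -0.093]
contact_force: [-0.3, 0.5, -0.4]
opening: 0.011
grasp_force: 0.0
0.69 [277.5, 255.2, 35.1, 33.0]
0.144 [array([306.4, 272.3]), array([275.4, 265.7])] [288.1 290.5]
0.13 [array([308.6, 269. ]), array([277.8, 262.6])] [290.5 287.1]
0.12 [array([310.2, 266.7]), array([279.6, 260.4])] [292.2 284.7]
0.11 [array([311.7, 264.4]), array([281.3, 258.3])] [293.8 282.3]
```

The dish moved about 20 mm with the fingers, so I'm continuing at the same pace.

```bash
python3 -m pendant '[[1,-6,0,0,0,0,12],[3,-15,0,0,0,0,12],[5,-25,0,0,0,0,12],[7,-35,0,0,0,0,12],[9,-45,0,0,0,0,12],[12,-55,0,0,0,0,12],[15,-65,0,0,0,0,12],[18,-75,0,0,0,0,12],[21,-85,0,0,0,0,12],[24,-95,0,0,0,0,12],[27,-105,0,0,0,0,12],[29,-115,0,0,0,0,12],[30,-125,0,0,0,0,12],[30,-135,0,0,0,0,12],[30,-145,0,0,0,0,12],[30,-154,0,0,0,0,12],[30,-162,0,0,0,0,12],[30,-169,0,0,0,0,12],[30,-175,0,0,0,0,12],[30,-175,0,0,0,0,12]]';  python3 - <<'E'
from h import *
c=ctrl.camera("side")
r=ctrl.silhouettes("side","dish")[0]; print(r["p"],r["rect"])
for y in(-.04,-.05,-.06,-.07): print(y,[(proj(c,[.577+a,y+b,.048])).round(1) for a,b in((-.04,-.0),(.04,0))],proj(c,[.577,y+.02,0]).round(1))
cv2.imwrite("pics/v6.png",cv2.resize(c["image"][170:270,260:370,::-1],(660,600),interpolation=cv2.INTER_CUBIC))
E
```

```text
time_s: 24.42
eef_pos: [0.5772, -0.0705, 0.0053]
eef_rot: [0.092, 0.702, 0.7, -0.092]
contact_force: [-0.5, 0.7, 0.5]
opening: 0.011
grasp_force: 0.0
0.84 [292.5, 220.8, 29.6, 28.7]
-0.04 [array([320.8, 232.4]), array([293.5, 227.6])] [304.7 248.7]
-0.05 [array([322. , 230.6]), array([295. , 225.9])] [306.1 246.9]
-0.06 [array([323.3, 228.9]), array([296.4, 224.3])] [307.5 245. ]
-0.07 [array([324.5, 227.2]), array([297.8, 222.6])] [308.8 243.3]
```

```bash
python3 -m pendant '[[0,-4,0,0,0,0,12],[0,-9,0,0,0,0,12],[0,-14,0,0,0,0,12],[0,-19,0,0,0,0,12],[0,-24,0,0,0,0,12],[0,-28,0,0,0,0,12],[0,-30,0,0,0,0,12],[0,-30,0,0,0,0,12]]' | grep -E "pos|cont"; python3 -m pendant '[[0,-1,0,0,0,0,12],[0,-2,0,0,0,0,12],[0,-3,0,0,0,0,12],[0,-3,0,0,0,0,12]]' | grep -E "pos|cont"; python3 -m pendant '[[0,-1,0,0,0,0,12],[0,-2,0,0,0,0,12],[0,-2,0,0,0,0,12]]' | grep -E "pos|cont"
```

```text
eef_pos: [0.5774, -0.0997, 0.0054]
contact_force: [0.2, 0.3, 0.2]
eef_pos: [0.5776, -0.1024, 0.0053]
contact_force: [1.0, 1.7, 1.9]
eef_pos: [0.5778, -0.1031, 0.0053]
contact_force: [-0.0, 4.8, 1.5]
```

The V contact shows symmetric force (Fx ≈ 0, Fy ≈ 4.8 N). I'll withdraw, hover over the parked spout and check the dish.

```bash
python3 -m pendant '[[0,5,2,0,0,0,12],[0,12,10,0,0,0,12],[0,16,50,0,0,0,12],[0,20,110,8,0,0,12],[0,20,170,15,0,0,12],[0,20,225,15,0,0,35],[-10,10,265,15,0,0,35],[-40,-25,275,15,0,0,35],[-65,-60,275,15,0,0,35],[-70,-84,275,15,0,0,35],[-70,-84,275,15,0,0,35]]'; python3 -m pendant '[[0,0,0,0,0,10,35],[0,0,0,0,0,20,35],[0,0,0,0,0,30,35],[0,0,0,0,0,40,35],[0,0,0,0,0,50,35],[0,0,0,0,0,60,35],[0,0,0,0,0,70,35],[0,0,0,0,0,80,35],[0,0,0,0,0,90,35],[0,0,0,0,0,90,35]]'; python3 - <<'E'
from h import *
c=ctrl.camera("side"); t=ctrl.camera("top"); s=ctrl.read_state(); print(s["joint_pos"].round(2))
q=ctrl.silhouettes("side","dish")[0]; print(q["p"],q["rect"])
for q in ctrl.silhouettes("top","dish")[:2]: print(q["p"],q["rect"],atz(t,*cen(q),.045))
print(proj(t,[.577,-.086,.048]))
a=cv2.resize(c["image"][140:260,270:370,::-1],(400,480),interpolation=cv2.INTER_CUBIC)
b=cv2.resize(t["image"][160:260,300:400,::-1],(400,480),interpolation=cv2.INTER_CUBIC)
cv2.imwrite("pics/v7.png",np.hstack([a,b]))
E
```

```text
time_s: 27.78
eef_pos: [0.5058, -0.1911, 0.2804]
eef_rot: [-0.0, 0.71, 0.705, -0.001]
contact_force: [0.4, -0.3, 0.1]
opening: 0.0331
grasp_force: 0.0
time_s: 29.02
eef_pos: [0.5074, -0.1872, 0.2803]
eef_rot: [-0.0, 0.001, 1.0, 0.001]
contact_force: [0.1, -1.0, -0.4]
opening: 0.0329
grasp_force: 0.0
[ 0.89  0.51 -0.91  1.69  0.43  1.16  1.44]
0.75 [294.7, 216.3, 32.3, 28.4]
0.72 [311.6, 193.2, 31.0, 32.0] [ 0.5799442  -0.08078044  0.045     ]
0.19 [337.6, 193.0, 46.6, 29.2] [ 0.59503013 -0.17955503  0.045     ]
[328.11091671 210.82970839]
```

View pics/v7.png

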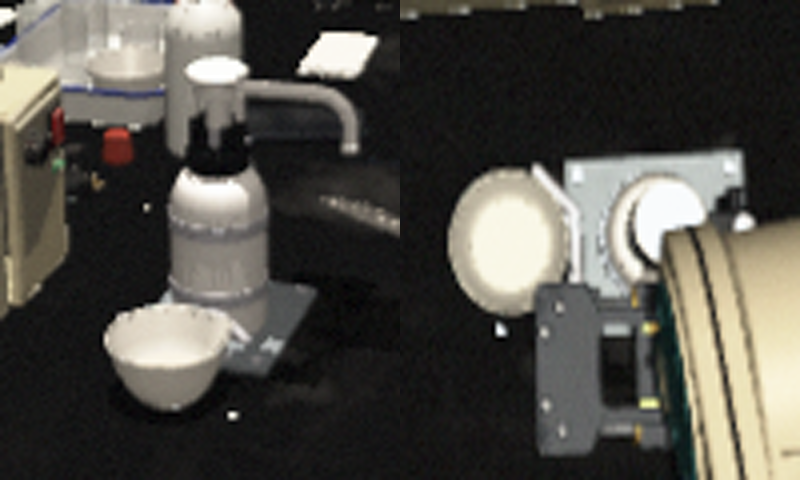

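The dish stands upright in the V at about (327,210.6) px, against an expected (328,211), so it is within about 3 mm. Next I straddle the parked spout.

```bash
python3 -m pendant '[[0,0,-25,0,0,0,38],[0,0,-50,0,0,0,38],[0,0,-70,0,0,0,38],[0,0,-85,0,0,0,38],[0,0,-94,0,0,0,38],[0,0,-99,0,0,0,38],[0,0,-99,0,0,0,30],[0,0,-99,0,0,0,24],[0,0,-99,0,0,0,20],[0,0,-99,0,0,0,18],[0,0,-99,0,0,0,18]]' 3
```

```text
time_s: 30.6
eef_pos: [0.5074, -0.1885, 0.1815]
eef_rot: [0.0, 0.001, 1.0, 0.0]
contact_force: [0.2, 0.4, 1.2]
opening: 0.0172
grasp_force: 0.5
```

```bash
python3 -m pendant '[[0,4,0,0,0,-3,18],[1,11,0,0,0,-9,18],[3,18,0,0,0,-15,18],[5,25,0,0,0,-21,18],[8,32,0,0,0,-27,18],[11,38,0,0,0,-33,18],[16,44,0,0,0,-39,18],[21,50,0,0,0,-45,18],[26,54,0,0,0,-51,18],[32,59,0,0,0,-57,18],[38,62,0,0,0,-63,18],[45,65,0,0,0,-69,18],[52,68,0,0,0,-75,18],[59,69,0,0,0,-81,18],[65,70,0,0,0,-86,18],[69,70,0,0,0,-90,18],[69,70,0,0,0,-90,18]]'; python3 - <<'E'
from h import *
t=ctrl.camera("top"); s=ctrl.camera("side")
for n,c in(("top",t),("side",s)):
    for q in ctrl.silhouettes(n,"pump_top")[:2]: print(n,q["p"],q["rect"])
    print(proj(c,[.577,-.186,.212]),proj(c,[.577,-.086,.162]),proj(c,[.477,-.187,.162]))
E
```

```text
time_s: 32.72
eef_pos: [0.5764, -0.1188, 0.1812]
eef_rot: [0.0, 0.708, 0.707, -0.0]
contact_force: [-0.0, 0.7, -0.1]
opening: 0.0173
grasp_force: 0.0
[367.46822444 206.03469714] [327.42625859 208.43102572] [367.60681467 245.97371007]
side 0.72 [313.2, 155.1, 16.0, 31.1]
[324.48759279 155.65241922] [312.1911148  185.28822051] [358.18329708 175.97728781]
```

```bash
python3 -m pendant '[[1,0,0,0,0,0,18],[2,0,0,0,0,0,18],[3,0,0,0,0,0,18],[3,0,0,0,0,0,18]]' | grep -E "pos|cont"; python3 -m pendant '[[1,0,0,0,0,0,18],[2,0,0,0,0,0,18],[2,0,0,0,0,0,18]]' | grep -E "pos|cont"
```

```text
eef_pos: [0.5793, -0.1188, 0.1813]
contact_force: [-0.2, -0.2, 0.4]
eef_pos: [0.5808, -0.1186, 0.1812]
contact_force: [-1.9, 0.5, 1.5]
```

```bash
python3 -m pendant '[[1,0,0,0,0,0,18],[1,0,0,0,0,0,18]]' | grep -E "pos|cont"; python3 -m pendant '[[-2,0,0,0,0,0,22],[-2,0,30,0,0,0,30],[-2,0,75,0,0,0,15],[-3,-20,75,0,0,0,0],[-4,-50,75,0,0,0,0],[-4,-68,75,0,0,0,0],[-4,-68,60,0,0,0,0],[-4,-68,40,0,0,0,0],[-4,-68,30,0,0,0,0],[-4,-68,30,0,0,0,0]]'
```

```text
eef_pos: [0.5813, -0.1186, 0.181]
contact_force: [-4.3, 0.9, 2.2]
time_s: 35.3
eef_pos: [0.5777, -0.1857, 0.2101]
eef_rot: [-0.001, 0.708, 0.707, -0.0]
contact_force: [-0.6, -0.2, -0.5]
opening: 0.0003
grasp_force: 0.0
```

```bash
python3 -m pendant '[[0,0,-2,0,0,0,0],[0,0,-4,0,0,0,0],[0,0,-6,0,0,0,0],[0,0,-8,0,0,0,0],[0,0,-10,0,0,0,0],[0,0,-12,0,0,0,0],[0,0,-12,0,0,0,0]]' | grep -E "pos|cont"; python3 -m pendant '[[0,0,-2,0,0,0,0],[0,0,-4,0,0,0,0],[0,0,-6,0,0,0,0],[0,0,-8,0,0,0,0],[0,0,-8,0,0,0,0]]' | grep -E "pos|cont"
```

```text
eef_pos: [0.5783, -0.1869, 0.1995]
contact_force: [0.2, 0.0, 2.5]
eef_pos: [0.5783, -0.1868, 0.1912]
contact_force: [0.1, -0.3, 4.4]
```

```bash
python3 -m pendant '[[0,0,-2,0,0,0,0],[0,0,-4,0,0,0,0],[0,0,-5,0,0,0,0],[0,0,-5,0,0,0,0]]' | grep -E "pos|cont"; python3 -m pendant '[[0,0,-1,0,0,0,0],[0,0,-1,0,0,0,0]]' | grep -E "pos|cont"
```

```text
eef_pos: [0.5783, -0.1868, 0.1863]
contact_force: [-1.0, 0.2, 5.1]
eef_pos: [0.5783, -0.1868, 0.1853]
contact_force: [-0.7, 0.2, 5.0]
```

```bash
python3 -m pendant '[[0,0,-1,0,0,0,0],[0,0,-1,0,0,0,0]]' | grep -E "pos|cont"
```

```text
eef_pos: [0.5784, -0.1869, 0.1851]
contact_force: [-2.2, 1.1, 8.2]
```

Fully down: it stopped at 8 N. I'll let it rise, then re-straddle the spout.

```bash
python3 -m pendant '[[0,0,3,0,0,0,0],[0,0,6,0,0,0,0],[0,0,9,0,0,0,0],[0,0,12,0,0,0,0],[0,0,15,0,0,0,0],[0,0,20,0,0,0,0],[0,0,40,0,0,0,10],[0,10,70,0,0,0,38],[0,45,74,0,0,0,38],[0,69,74,0,0,0,38],[0,69,60,0,0,0,38],[0,69,40,0,0,0,38],[0,69,20,0,0,0,38],[0,69,5,0,0,0,38],[0,69,-3,0,0,0,38],[0,69,-3,0,0,0,26],[0,69,-3,0,0,0,18],[0,69,-3,0,0,0,18]]'
```

```text
time_s: 40.05
eef_pos: [0.5787, -0.1178, 0.182]
eef_rot: [0.001, 0.708, 0.706, 0.0]
contact_force: [1.0, 0.6, 0.2]
opening: 0.0172
grasp_force: 0.0
```

```bash
python3 -m pendant '[[-4,0,0,0,0,3,18],[-11,-1,0,0,0,9,18],[-18,-2,0,0,0,15,18],[-25,-5,0,0,0,21,18],[-31,-7,0,0,0,27,18],[-38,-11,0,0,0,33,18],[-44,-15,0,0,0,39,18],[-49,-20,0,0,0,45,18],[-54,-25,0,0,0,51,18],[-58,-31,0,0,0,57,18],[-62,-37,0,0,0,63,18],[-65,-44,0,0,0,69,18],[-67,-50,0,0,0,75,18],[-69,-57,0,0,0,81,18],[-70,-63,0,0,0,86,18],[-70,-68,0,0,0,90,18],[-70,-70,0,0,0,90,18],[-70,-70,0,0,0,90,18]]' | grep -E "time|pos|cont"; python3 -m pendant '[[0,-1,0,0,0,0,18],[0,-2,0,0,0,0,18],[0,-2,0,0,0,0,18]]' | grep -E "pos|cont"
```

```text
time_s: 42.3
eef_pos: [0.5083, -0.188, 0.1815]
contact_force: [-0.0, -0.3, 0.3]
eef_pos: [0.5083, -0.1889, 0.1814]
contact_force: [-0.0, 2.0, 0.7]
```

```bash
python3 -m pendant '[[0,-1,0,0,0,0,18],[0,-1,0,0,0,0,18]]' | grep -E "pos|cont"; python3 -m pendant '[[0,2,0,0,0,0,24],[0,2,0,0,0,0,35],[0,2,25,0,0,0,40],[0,2,80,0,0,0,40],[-30,-30,120,0,0,0,40],[-60,-80,150,0,0,0,40],[-80,-130,150,0,0,0,40],[-100,-180,150,0,0,0,40],[-120,-230,150,0,0,0,40],[-120,-240,150,0,0,0,40]]'; python3 - <<'E'
from h import *
t=ctrl.camera("top")
for n in("pump_top","dish"):
    q=ctrl.silhouettes("top",n)[0]; print(n,q["p"],q["rect"],atz(t,*cen(q),.045))
a=cv2.imread("pics/top0.png")[185:260,345:390].astype(int); b=t["image"][185:260,345:390,::-1].astype(int)
print(np.abs(a-b).mean(), (np.abs(a-b).sum(2)>120).sum())
s=ctrl.camera("side"); q=ctrl.silhouettes("side","dish")[0]; print(q["p"],q["rect"])
q=ctrl.silhouettes("side","pump_top")[0]; print(q["p"],q["rect"])
E
```

```text
eef_pos: [0.5083, -0.1895, 0.1813]
contact_force: [-0.5, 5.6, 1.3]
time_s: 44.18
eef_pos: [0.3846, -0.436, 0.3302]
eef_rot: [-0.001, 0.006, 1.0, -0.001]
contact_force: [1.0, 0.3, 0.2]
opening: 0.0374
grasp_force: 0.0
pump_top 0.93 [359.9, 198.0, 16.6, 49.9] [ 0.56240988 -0.1979176   0.045     ]
dish 0.8 [314.9, 197.4, 27.2, 29.1] [ 0.57834909 -0.0810915   0.045     ]
6.88879012345679 128
0.68 [298.3, 214.7, 28.2, 28.8]
0.55 [316.2, 151.8, 41.2, 26.1]
```

```bash
python3 -c "
from rig import ctrl
print(ctrl.finish_job())"
```

```text
the job is handed in; nothing more can be done
None
```

The job is handed in at about 44 s: the dish stands in the V about 3–5 mm from its spot, the pump was pressed once fully down (8.2 N, slightly over the 6–8 N asked), and the spout is parked against its stop; the other vessels were kept clear of but not re-measured at the end, and my first two tries passed above the dish because the fingertips sit about 21 mm higher than stated.

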